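# Roll down the tread sheet on a scooter deck

## Robot

A 6-joint arm with a two-finger parallel gripper is mounted at the origin on the work surface. World frame = base frame: x ahead of the robot, y to its left, z up, the work surface at z = 0. Lengths are in m, angles in rad, forces in N, time in s.
With the tool pointing down it reaches from about 0.35 to 0.85 m from the base axis. Payload 8.1 kg.
Tool frame: the origin (TCP) lies on the centre line of the jaws, within the pads' length; the fingertips stand 14 mm ahead of it and the grasp point (between the pads) lies 5 mm behind it; z points along the fingers, y is the line along which they close (so a half turn about z gives the same grasp; the last joint's range is limited). The gripper opens to 85 mm and grips with 20 to 120 N. Pads are 22 mm wide; open, the fingers measure 114 mm over their backs; the gripper's body (76 mm by 85 mm) begins 54 mm behind the grasp point. The pads swing forward as they close: fully open they stand 13 mm farther back than shut.
Start: joints at [-1.279, 0.13, 1.488, -0, 1.523, -0.085], TCP at [0.221, -0.558, 0.214] pointing down, gripper open.
Joint ranges: [-2.96, 2.96], [-0.89, 2.26], [0.02, 2.5], [-1.34, 4.48], [0, 2.73], [-2.66, 2.66]. Speed limits (rad/s): [2.39, 2.39, 2.79, 3.14, 3.14, 3.14].

## Interface

Orientations are given as a unit quaternion [x, y, z, w].
In Python, from station import env gives the robot as it stands.
- The arm moves only by the tool drive_tool, never from a script. Its argument "rows" is a list of rows, each an object with "xyz": the shift along the world's x, y, z in m, a list of three; "dr": the turn, a rotation vector about the world's x, y, z in rad, a list of three. In form: [{"xyz": [x, y, z], "dr": [rx, ry, rz]}, ...]. A call has 1 to 20 rows; each row shifts and turns the commanded pose from where the row before left it; what a row does not reach is not made up. A row lasts 1/10 s, in which the tool goes at most 50 mm and 8.59 degrees, less where a joint would pass 70% of its speed; a pose out of reach is approached as far as the arm can. A call with a gripper value outside its range is refused whole. "fingers" is the opening in per cent of the stroke, from 0 (shut) to 100 (fully open), set as the call begins (left out, the last holds). The fingers move at their own pace and stop on an object; "grip_force" is the grip in N (left out, the last holds). Time passes only in rows, so rows that do not move let the fingers close. It gives the time, the measured TCP pose, the force, the opening and the grip force at its end, in the units of the state.
- env.get_state(): the state, without advancing time (a new reading comes with each control period).
- env.snapshot(name): name is "scene" or "side" or "wrist"; returns (picture, depth): 384x512x3 uint8, red, green, blue; 384x512 float32, m along the optical axis (not along the pixel's ray), 0 where there is no reading.
- env.camera_params(name): a dict with "mtx" (3x3 intrinsics, pixels), "R" (3x3) and "t" (3): a world point X has camera coordinates R X + t; the wrist camera has in their place "mount" (4x4, takes a point from camera to tool coordinates, whose origin is the TCP and whose axes are the flange's). Camera axes: x right, y down, z forward; pixel columns grow to the right and rows downward; lengths in m; the calibration is good to about 2 mm. The wrist camera is an equidistant fisheye: a pixel r from the principal point sees the ray r / f radians off the axis. A picture is of the moment at which its call begins: read the wrist's pose just before it. camera_params takes no time and is no camera call.
- env.job_done(): hands the job in; it is judged then, once.
The state is a dict: "time_s": time; "q": joint angles; "joint_vel": joint speeds; "tau": joint torques, N m; "eef_pos": TCP position; "orientation": TCP orientation; "force": force on the tool from outside, world axes, zero at the start; "torque": the same for the moment, N m; "finger_gap": finger opening in m; "finger_force": force on a finger pad.
Only numpy, scipy, OpenCV 4.12 (cv2) and the standard library are available. Lean on these libraries where they do the work, as an engineer would, in place of code of your own. Each camera call takes 0.05 s, during which the arm holds its last target. There are 200 camera calls.

## Task

The new tread sheet on the scooter deck is lying loose on its adhesive foam. Take the hand roller out of its stand and roll the sheet down, working from the neck end of the deck to the rear end with a steady, firm but not excessive push, until all six panels are flush with the deck's rim (the deck is propped up by eye and may slope, so go by feel); then set the roller back in its stand, leaving the other things on the bench alone.

Things in the scene. Friction and masses are not known exactly. Their poses are not given: they have to be found in the camera images.
- roller_grip (a point): Centre of the hand roller's grip, a wooden bar 78 (local x) by 26 (y) by 50 mm high, level top, 25 mm above this point. Pinch it across the 26 mm. Local x is along the drum's axle, y the rolling direction, z up. The point lies 27 mm above the top of the steel yoke plate (92 x 72 x 6 mm) that carries the grip and 85 mm above the lowest line of the drum.
- roller: The hand roller, about 0.5 kg, 108 mm high, standing upright in its stand. Black rubber drum, 44 mm in diameter, 76 mm wide, straight below the grip, turning freely in a steel yoke 92 mm wide. Origin on the lowest line of the drum below the middle of the grip; axes as roller_grip.
- drum (a joint): Turning angle of the roller's drum about its axle (rad), 0 at the start; either sign as it rolls (22 mm of travel per rad).
- cradle: The roller's stand, fixed: a U of grey folded steel, open above and at its ends, 120 mm long (local x) on a 150 x 100 mm foot. Side walls 54 mm apart inside, 5 mm thick, tops 58 mm above the bench. Origin under its middle.
- cradle_top (a point): Middle of the stand's opening, level with the tops of the walls. The roller sits there with its axle along local x, drum hanging between the walls (5 mm to spare each side), the underside of its yoke plate on the two wall tops and roller_grip 33 mm above this point. It lifts straight out upward.
- scooter: Scooter deck on its packing, grey aluminium, 460 mm long, 150 mm wide, top rim 75 mm above the bench at the neck end. It does not move, but its rear end is propped by eye: lengthwise it slopes up or down to the rear by anything up to 45 mrad, which is NOT in this pose. Origin on the bench under the middle of the deck; this frame is level, y points along the deck to the neck end.
- sheet_front (a point): Middle of the sheet's edge at the neck end at the height of the rim, where the finished sheet's top will lie (true to 2 mm); level, axes as scooter. The sheet runs from here 298 mm towards -y, 116 mm wide: six stiff dark panels 48 mm long, 2 mm score lines between them, first 3.7 to 4.5 mm proud of the rim. Beyond it at 46 mm two upright lugs with a cross pin stand 35 mm above the rim.
- tread1 (a joint): How far panel 1, at the neck end, is pressed down, m: 0 as laid, top 4.5 mm above the rim; 0.0045 flush, on a hard stop. Its middle is 24 mm from the front edge. Every panel gives way only above about 8 N, sinks slowly (some 15 mm/s under 13 N) and stays where it is left. 12 to 20 N on the drum is right; more than 30 N between roller and deck or sheet spoils the sheet.
- tread2 (a joint): The same for panel 2, whose middle is 74 mm from the front edge.
- tread3 (a joint): The same for panel 3, whose middle is 124 mm from the front edge.
- tread4 (a joint): The same for panel 4, whose middle is 174 mm from the front edge.
- tread5 (a joint): The same for panel 5, whose middle is 224 mm from the front edge.
- tread6 (a joint): The same for panel 6, whose middle is 274 mm from the front edge.
- tape_roll: Bystander: roll of tan tape lying flat, 96 mm across, 24 mm high. Leave alone.
- spray_can: Bystander: spray can, 58 mm across, 165 mm high, standing. Leave alone.
- screwdriver: Bystander: screwdriver 200 mm long lying on the bench. Leave alone.
- parts_cup: Bystander: small steel cup 72 mm across, 60 mm high. Leave alone.
Things that resemble listed ones, but are neither listed nor needed, are in the scene too. Leave any orange look-alike of the cradle alone.

How it is judged:
By the outcome, as a careful person would: the job done as asked, in the order asked, and still so for the second after the job is handed in, with the robot touching nothing.
It also fails if it takes over 72 s, if anything falls off the work surface, if the arm or the gripper's body presses on something with over 40 N, if the wrist force passes 120 N, or if a joint passes its speed limit or range.

## Working session

There is one attempt and no reset: what is moved stays moved. The work goes in short steps, Python scripts to look and compute and a tool call to move; the robot and the scene stay as the last step left them, time stands still between calls to the robot, and variables do not carry over. Pictures are saved under pics/ and viewed, at most 10 in all, crops included, and the job is handed in when it is done.

Besides the shell and the picture viewer there is one more tool, called after "Request:" as name(argument=value, ...) on one line, values as JSON. drive_tool: Moves the arm, as the interface text tells. Its arguments: {"type":"object","properties":{"rows":{"type":"array","items":{"type":"object","properties":{"xyz":{"type":"array","items":{"type":"number"}},"dr":{"type":"array","items":{"type":"number"}}}}},"fingers":{"type":"number"},"grip_force":{"type":"number"}},"required":["rows"]}

```bash
mkdir -p pics
cat > h.py <<'E'
import numpy as np, cv2
from station import env
def snap(n,f=None):
    p,d=env.snapshot(n)
    np.savez('last_%s.npz'%n,p=p,d=d)
    if f: cv2.imwrite('pics/'+f,p[:,:,::-1])
    return p,d
def cloud(n,d):
    c=env.camera_params(n);K=np.array(c['mtx']);R=np.array(c['R']);t=np.array(c['t'])
    v,u=np.mgrid[:d.shape[0],:d.shape[1]]
    P=np.stack([(u-K[0,2])/K[0,0]*d,(v-K[1,2])/K[1,1]*d,d],-1)
    return (P-t)@R
E
python3 - <<'E'
from h import *
a,_=snap('scene');b,_=snap('side')
cv2.imwrite('pics/a.png',a[:,:,::-1]);cv2.imwrite('pics/b.png',b[:,:,::-1])
for n in('scene','side'):
    c=env.camera_params(n);R=np.array(c['R']);print(n,-R.T@np.array(c['t']),R[2])
s=env.get_state();print(s)
E
```

```text
scene [1.37237034 0.82485055 0.81832147] [-0.58536695 -0.5944601  -0.55132815]
side [0.40239247 0.81830347 1.08466659] [ 0.11928534 -0.62439903 -0.77194356]
{'time_s': 0.1, 'q': array([-1.27944514e+00,  1.31087005e-01,  1.48916135e+00,  1.74707186e-05,
        1.52301181e+00, -8.54122489e-02]), 'joint_vel': array([-0.00162902, -0.00087179, -0.00330274,  0.00033372,  0.00131396,
       -0.00125096]), 'tau': array([ 5.54466878e-04, -5.70952141e+01, -5.01943302e+01, -3.87748341e-04,
        8.19184439e-03, -2.24592407e-05]), 'eef_pos': array([ 0.22061754, -0.55740691,  0.2133535 ]), 'orientation': array([ 9.82308314e-01,  1.87269008e-01, -7.70210149e-05, -8.30237215e-04]), 'force': array([-0.80115416, -0.31218299,  0.42135374]), 'torque': array([ 0.07029749, -0.00361833, -0.02507226]), 'finger_force': 0.0, 'finger_gap': 0.08531562806176252}
```

View pics/a.png

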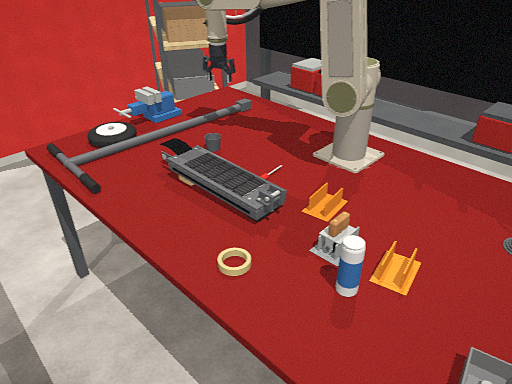

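View pics/b.png

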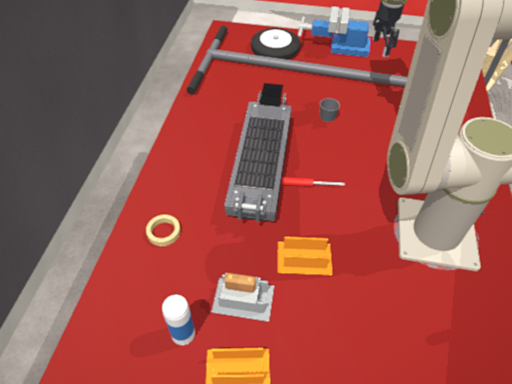

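Candidates: grey stand with the roller, scene (336,238) / side (243,292). Orange empty look-alikes at scene (325,203), (396,270) / side (305,256), (238,368). The roller is the wooden grip in the grey stand, so I choose that. The lugs (neck end) are at side (250,205), and the black rear fender is at (271,95).

```bash
cat > m.py <<'E'
from h import *
I={n:np.load('last_%s.npz'%n) for n in('scene','side')}
def rect(P):
    r=cv2.minAreaRect((P[:,:2]*1000).astype(np.float32)); return np.round(r[0],1),np.round(r[1],1),round(r[2],2)
for n in I:
    p=I[n]['p'];d=I[n]['d'];X=cloud(n,d);h=cv2.cvtColor(p,cv2.COLOR_RGB2HSV)
    z=X[...,2];ok=d>0
    print(n,'bench z',np.median(z[ok&(abs(z)<.02)]))
    # grip wood near known pixel
    roi=np.zeros(d.shape,bool); roi[(slice(200,245) if n=='scene' else slice(265,300)),(slice(320,360) if n=='scene' else slice(215,265))]=1
    g=ok&roi&(h[...,0]>8)&(h[...,0]<20)&(h[...,1]>110)
    zz=z[g];top=np.percentile(zz,90);P=X[g&(z>top-.006)]
    print('grip',g.sum(),'top',top,len(P),rect(P),P.mean(0))
    # can
    roi=np.zeros(d.shape,bool); roi[(slice(230,300) if n=='scene' else slice(290,350)),(slice(330,375) if n=='scene' else slice(155,200))]=1
    c=ok&roi&(z>.03);P=X[c];print('can',P.min(0),P.max(0))
    # stand: grey
    roi=np.zeros(d.shape,bool); roi[(slice(210,270) if n=='scene' else slice(265,325)),(slice(300,345) if n=='scene' else slice(205,280))]=1
    f=ok&roi&(h[...,1]<60)&(z<.012)&(z>-.01);P=X[f];print('foot',f.sum(),rect(P))
    w=ok&roi&(h[...,1]<60)&(z<.07)&(z>.05);P=X[w];print('walls/plate',w.sum(),rect(P))
    # deck
    roi=np.zeros(d.shape,bool); roi[(slice(135,220) if n=='scene' else slice(90,225)),(slice(160,290) if n=='scene' else slice(220,300))]=1
    k=ok&roi&(z>.055)&(z<.1)&(h[...,1]<90);P=X[k];r=rect(P);print('deck',k.sum(),r)
    sh=k&(p.max(-1)<75);sh=cv2.morphologyEx(sh.astype(np.uint8),cv2.MORPH_OPEN,np.ones((3,3)))
    m,l,s,_=cv2.connectedComponentsWithStats(sh)
    for i in range(1,m):
        if s[i,4]>60: P=X[l==i];print('dark',s[i],rect(P),P[:,2].mean())
    lug=ok&roi&(z>.095);P=X[lug];print('high',lug.sum(),P.mean(0),P.min(0),P.max(0))
E
python3 m.py
python3 - <<'E'
import numpy as np,cv2
a=np.load('last_side.npz')['p'][80:330,190:290];b=np.load('last_scene.npz')['p'][130:280,150:370]
cv2.imwrite('pics/c.png',cv2.resize(a[:,:,::-1],None,fx=2.4,fy=2.4,interpolation=2))
E
```

```text
scene bench z 0.00010120157794102595
grip 721 top 0.11206053419597468 144 (array([527.3, 319.6]), array([78.3, 27.5]), 2.57) [0.53172312 0.32058713 0.1118047 ]
can [0.4589279  0.31269858 0.03000766] [0.67993499 0.46936611 0.1688087 ]
foot 293 (array([553. , 282.8]), array([188.4,  83.5]), 51.23)
walls/plate 231 (array([545.7, 318.4]), array([67.2, 73.4]), 2.62)
deck 3526 (array([ 542.3, -210.9]), array([624.6, 282.8]), 73.52)
high 451 [ 0.56136547 -0.2021504   0.10300747] [ 0.5165317  -0.48701832  0.09510123] [0.60485732 0.10292008 0.11144803]
side bench z 0.000693524311141681
grip 436 top 0.11554264496477624 243 (array([526.3, 316.8]), array([73.4, 26.6]), 3.37) [0.52566617 0.31781006 0.11373832]
can [0.61845591 0.40955062 0.03016194] [0.67396073 0.46757578 0.17082404]
foot 860 (array([520.9, 306.2]), array([152. , 120.7]), 1.81)
walls/plate 530 (array([519.8, 316.9]), array([118.6,  74.2]), 2.56)
deck 5268 (array([ 559.1, -180.6]), array([151.8, 561.2]), 2.11)
high 528 [ 0.55920173 -0.18482679  0.10365964] [ 0.51211279 -0.44479777  0.09501536] [0.60398401 0.10122126 0.11453017]
```

View pics/c.png

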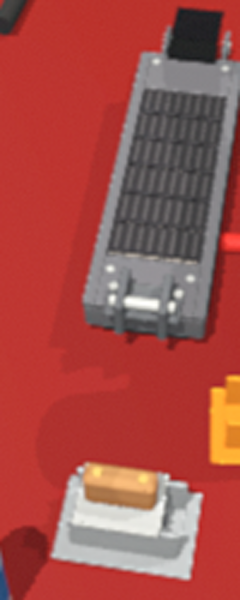

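The crop shows the wooden grip on its yoke plate in the grey stand (crop 120,485), the lugs at (140,300) at the neck end, and the dark six-row sheet from (155,255) to (185,95). Next I fit the deck's axis, slope and sheet edges.

```bash
cat > m2.py <<'E'
from h import *
for n in('side','scene'):
    I=np.load('last_%s.npz'%n);p=I['p'];d=I['d'];X=cloud(n,d);h=cv2.cvtColor(p,cv2.COLOR_RGB2HSV)
    z=X[...,2];k=(d>0)&(h[...,1]<90)&(z>.06)&(z<.115)&(abs(X[...,0]-.56)<.11)&(X[...,1]>-.6)&(X[...,1]<.14)
    P=X[k];V=p[k].max(-1).astype(int)
    # edges vs y
    y=np.arange(-.33,.06,.02);L=[];Rr=[]
    for a in y:
        q=P[abs(P[:,1]-a)<.01];
        L.append(np.percentile(q[:,0],1));Rr.append(np.percentile(q[:,0],99))
    print(n,'left fit',np.polyfit(y,L,1),'right',np.polyfit(y,Rr,1),'mean width',np.mean(np.array(Rr)-L))
    D=P[V<80];
    yy=np.arange(-.34,.06,.02)
    for a in np.arange(-.42,.12,.03):
        q=abs(P[:,1]-a)<.015;x=P[q];v=V[q];c=np.polyval((np.polyfit(y,L,1)+np.polyfit(y,Rr,1))/2,a)
        mid=abs(x[:,0]-c)<.045;rim=(abs(x[:,0]-c)>.062)&(abs(x[:,0]-c)<.072)
        f=lambda w:np.round([len(w),np.median(w)*1000 if len(w) else 0],1)
        print(round(a,3),'mid z',f(x[mid,2]),'rim z',f(x[rim,2]),'bright mid',np.median(v[mid]) if mid.any() else 0)
    # fine brightness along centre
    s=[]
    for a in np.arange(-.44,.13,.006):
        c=np.polyval((np.polyfit(y,L,1)+np.polyfit(y,Rr,1))/2,a)
        q=(abs(P[:,1]-a)<.004)&(abs(P[:,0]-c)<.04); s.append((int(round(a*1000)),int(V[q].mean()) if q.any() else -1))
    print(s)
E
python3 m2.py
```

```text
side left fit [-0.03541598  0.47910862] right [-0.03599124  0.62599098] mean width 0.14696289618089847
-0.42 mid z [130.  104.9] rim z [0 0] bright mid 36.0
-0.39 mid z [161.   98.2] rim z [11.  88.5] bright mid 37.0
-0.36 mid z [169.   88.7] rim z [32.  88.5] bright mid 137.0
-0.33 mid z [156.   87.6] rim z [35.  88.1] bright mid 138.0
-0.3 mid z [140.  90.] rim z [37.  86.8] bright mid 88.5
-0.27 mid z [175.   89.8] rim z [36.  85.7] bright mid 76.0
-0.24 mid z [162.   88.6] rim z [41.  84.1] bright mid 79.0
-0.21 mid z [180.   87.4] rim z [39.  83.1] bright mid 77.5
-0.18 mid z [187.   86.8] rim z [42.  82.2] bright mid 82.0
-0.15 mid z [204.   85.7] rim z [45. 81.] bright mid 80.0
-0.12 mid z [204.   84.4] rim z [44.  80.2] bright mid 80.0
-0.09 mid z [214.   84.1] rim z [52.  79.7] bright mid 82.0
-0.06 mid z [221.   82.6] rim z [49.  78.2] bright mid 79.0
-0.03 mid z [226.  82.] rim z [48.  77.6] bright mid 84.0
-0.0 mid z [261.   76.7] rim z [52.  76.7] bright mid 143.0
0.03 mid z [155.   76.9] rim z [60. 76.] bright mid 147.0
0.06 mid z [195.   85.9] rim z [62.  73.9] bright 
[... 2851 characters left out ...]
(-236, 72), (-230, 71), (-224, 66), (-218, 69), (-212, 66), (-206, 60), (-200, 70), (-194, 73), (-188, 71), (-182, 70), (-176, 70), (-170, 72), (-164, 70), (-158, 58), (-152, 64), (-146, 75), (-140, 74), (-134, 74), (-128, 71), (-122, 76), (-116, 74), (-110, 64), (-104, 62), (-98, 71), (-92, 76), (-86, 74), (-80, 78), (-74, 74), (-68, 79), (-62, 68), (-56, 55), (-50, 69), (-44, 75), (-38, 73), (-32, 75), (-26, 78), (-20, 76), (-14, 82), (-8, 100), (-2, 122), (4, 132), (10, 127), (16, 130), (22, 136), (28, 121), (34, 115), (40, 104), (46, 94), (52, 103), (58, 102), (64, 94), (70, 104), (76, 107), (82, 138), (88, 110), (94, 91), (100, 87), (106, 85), (112, -1), (118, -1), (124, -1), (130, -1)]
```

Request:
drive_tool(rows=[{"xyz": [0,0,0.04],"dr": [0,0,0]},{"xyz": [0,0.01,0.04],"dr": [0,0,0]},{"xyz": [0.015,0.043,0],"dr": [0,0,-0.02]},{"xyz": [0.015,0.043,0],"dr": [0,0,-0.02]},{"xyz": [0.015,0.043,0],"dr": [0,0,-0.02]},{"xyz": [0.015,0.043,0],"dr": [0,0,-0.02]},{"xyz": [0.015,0.043,0],"dr": [0,0,-0.02]},{"xyz": [0.015,0.043,0],"dr": [0,0,-0.02]},{"xyz": [0.015,0.043,0],"dr": [0,0,-0.02]},{"xyz": [0.015,0.043,0],"dr": [0,0,-0.02]},{"xyz": [0.015,0.043,0],"dr": [0,0,-0.02]},{"xyz": [0.015,0.043,0],"dr": [0,0,-0.02]},{"xyz": [0.015,0.043,0],"dr": [0,0,-0.02]},{"xyz": [0.015,0.043,0],"dr": [0,0,-0.02]},{"xyz": [0.015,0.043,0],"dr": [0,0,-0.02]},{"xyz": [0.015,0.043,0],"dr": [0,0,-0.02]},{"xyz": [0.015,0.043,0],"dr": [0,0,-0.02]},{"xyz": [0.015,0.043,0],"dr": [0,0,-0.02]},{"xyz": [0.015,0.043,0],"dr": [0,0,0]},{"xyz": [0.015,0.043,0],"dr": [0,0,0]}], fingers=100, grip_force=100)

```text
time_s: 2.1
eef_pos: [0.4908, 0.2281, 0.2938]
orientation: [1.0, 0.029, -0.0, 0.0]
force: [0.1, -1.3, 1.0]
finger_gap: 0.0853
finger_force: 0.0
```

Request:
drive_tool(rows=[{"xyz": [0.018,0.042,-0.01],"dr": [0,0,-0.01]},{"xyz": [0.017,0.04,-0.02],"dr": [0,0,0]},{"xyz": [0,0,-0.02],"dr": [0,0,0]},{"xyz": [0,0,0],"dr": [0,0,0]},{"xyz": [0,0,0],"dr": [0,0,0]}])

```text
time_s: 2.6
eef_pos: [0.5253, 0.3076, 0.2439]
orientation: [1.0, 0.023, -0.001, 0.0]
force: [0.3, 0.1, 1.1]
finger_gap: 0.0852
finger_force: 0.0
```

```bash
cat > w.py <<'E'
from h import *
import sys
from scipy.spatial.transform import Rotation as Ro
s=env.get_state();p,d=snap('wrist',sys.argv[1]);c=env.camera_params('wrist');M=np.array(c['mount']);K=np.array(c['mtx'])
print(s['eef_pos'],s['orientation'],s['q'].round(3),M[:3,3])
v,u=np.mgrid[:d.shape[0],:d.shape[1]]
x=(u-K[0,2])/K[0,0];y=(v-K[1,2])/K[1,1];r=np.hypot(x,y)+1e-9;t=np.tan(np.minimum(r,1.45))/r
P=np.stack([x*t*d,y*t*d,d],-1)@M[:3,:3].T+M[:3,3]
X=P@Ro.from_quat(s['orientation']).as_matrix().T+s['eef_pos'];np.save('wX.npy',X)
h=cv2.cvtColor(p,cv2.COLOR_RGB2HSV);near=(d>0)&(np.hypot(X[...,0]-.526,X[...,1]-.318)<.09)
def rep(n,m):
    Q=X[m]
    if len(Q)>20: r=cv2.minAreaRect((Q[:,:2]*1000).astype(np.float32));print(n,len(Q),r,np.median(Q[:,2]))
g=near&(h[...,0]>5)&(h[...,0]<22)&(h[...,1]>90)&(X[...,2]>.095)&(X[...,2]<.135);rep('grip',g)
rep('plate',near&(h[...,1]<70)&(abs(X[...,2]-.064)<.0035)); rep('wall',near&(h[...,1]<70)&(X[...,2]>.04)&(X[...,2]<.07))
E
python3 w.py w1.png
```

```text
[0.52529258 0.30759918 0.24392475] [ 9.99726071e-01  2.33872122e-02 -7.77500751e-04  4.65161886e-04] [ 0.446  0.145  1.418 -0.     1.58   1.97 ] [ 0.06542892 -0.00067224 -0.15859075]
grip 1597 ((527.1885986328125, 316.3492431640625), (75.57431030273438, 25.03260040283203), 0.8832728266716003) 0.11228232165485383
plate 2963 ((526.5670776367188, 316.6636657714844), (91.35543823242188, 71.48180389404297), 1.4645750522613525) 0.06297611098941244
wall 3174 ((519.2492065429688, 316.4729309082031), (118.61569213867188, 71.50421142578125), 1.4234166145324707) 0.06292089954403866
```

View pics/w1.png

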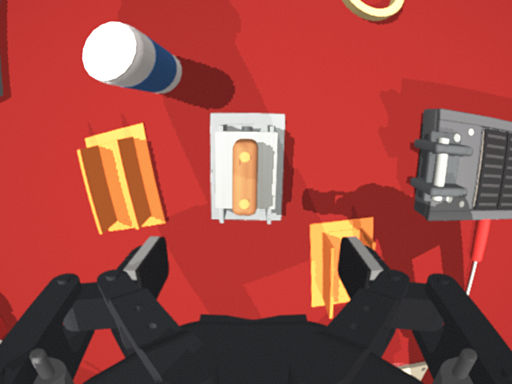

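The wrist view shows the roller grip at (245,177), upright and clear of the can and the orange stands. Next, I go down to it.

Request:
drive_tool(rows=[{"xyz": [0.0015,0.0095,-0.03],"dr": [0,0,-0.01]},{"xyz": [0,0,-0.04],"dr": [0,0,0]},{"xyz": [0,0,-0.04],"dr": [0,0,0]},{"xyz": [0,0,-0.03],"dr": [0,0,0]},{"xyz": [0,0,-0.017],"dr": [0,0,0]},{"xyz": [0,0,0],"dr": [0,0,0]},{"xyz": [0,0,0],"dr": [0,0,0]}])

```text
time_s: 3.35
eef_pos: [0.5286, 0.3178, 0.0897]
orientation: [1.0, 0.018, 0.001, -0.001]
force: [0.3, 0.7, -0.0]
finger_gap: 0.0856
finger_force: 0.0
```

Request:
drive_tool(rows=[{"xyz": [0,0,0],"dr": [0,0,0]},{"xyz": [0,0,0],"dr": [0,0,0]},{"xyz": [0,0,0],"dr": [0,0,0]},{"xyz": [0,0,0],"dr": [0,0,0]},{"xyz": [0,0,0],"dr": [0,0,0]},{"xyz": [0,0,0],"dr": [0,0,0]},{"xyz": [0,0,0],"dr": [0,0,0]},{"xyz": [0,0,0],"dr": [0,0,0]}], fingers=0, grip_force=100)

```text
time_s: 4.15
eef_pos: [0.5278, 0.3175, 0.0883]
orientation: [1.0, 0.018, 0.001, 0.0]
force: [-1.9, -3.6, 6.4]
finger_gap: 0.0228
finger_force: 98.2
```

Request:
drive_tool(rows=[{"xyz": [0,0,0.005],"dr": [0,0,0]},{"xyz": [0,0,0.015],"dr": [0,0,0]},{"xyz": [0,0,0.03],"dr": [0,0,0]},{"xyz": [0,0,0.03],"dr": [0,0,0]},{"xyz": [0,0,0.03],"dr": [0,0,0]},{"xyz": [0,0,0.03],"dr": [0,0,0]},{"xyz": [0,0,0.02],"dr": [0,0,0]},{"xyz": [0,0,0],"dr": [0,0,0]},{"xyz": [0,0,0],"dr": [0,0,0]},{"xyz": [0,0,0],"dr": [0,0,0]}])

```text
time_s: 5.15
eef_pos: [0.5262, 0.3172, 0.245]
orientation: [1.0, 0.018, -0.002, 0.001]
force: [-0.1, 0.1, -6.2]
finger_gap: 0.0227
finger_force: 99.0
```

Run:
```python
from h import *
s=env.get_state();print(s['eef_pos'],s['orientation'],s['force'],s['finger_gap'],s['q'])
p,d=snap('side');X=cloud('side',d);h=cv2.cvtColor(p,cv2.COLOR_RGB2HSV)
cv2.imwrite('pics/s2.png',cv2.resize(p[180:330,180:330,::-1],None,fx=3.5,fy=3.5,interpolation=2))
```

```text
[0.52624574 0.31715847 0.24498859] [ 9.99828410e-01  1.84380971e-02 -1.63092605e-03  7.25770670e-04] [-0.11644073  0.07236275 -6.15754181] 0.022671118139931605 [4.58914207e-01 1.62225161e-01 1.39767710e+00 7.77707107e-05
 1.58525980e+00 1.99283318e+00]
```

View pics/s2.png

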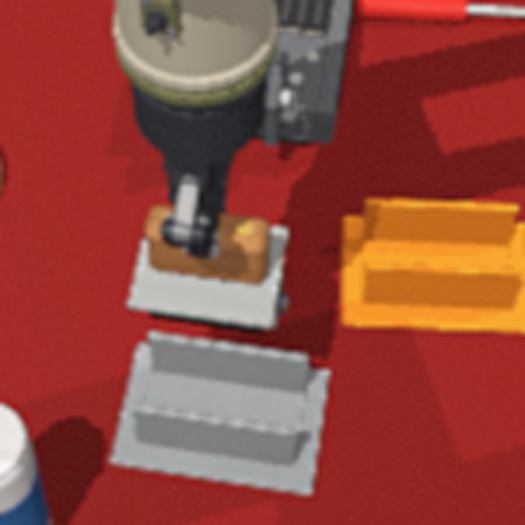

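The roller is held level, and the empty grey stand shows at crop (225,400). Next I go over panel 1.

Request:
drive_tool(rows=[{"xyz": [0.0034,-0.042,0],"dr": [0,0,0]},{"xyz": [0.0034,-0.042,0],"dr": [0,0,0]},{"xyz": [0.0034,-0.042,0],"dr": [0,0,0]},{"xyz": [0.0034,-0.042,0],"dr": [0,0,0]},{"xyz": [0.0034,-0.042,0],"dr": [0,0,0]},{"xyz": [0.0034,-0.042,0],"dr": [0,0,0]},{"xyz": [0.0034,-0.042,0],"dr": [0,0,0]},{"xyz": [0.0034,-0.042,0],"dr": [0,0,0]},{"xyz": [0,0,-0.02],"dr": [0,0,0]},{"xyz": [0,0,-0.02],"dr": [0,0,0]},{"xyz": [0,0,-0.012],"dr": [0,0,0]},{"xyz": [0,0,0],"dr": [0,0,0]},{"xyz": [0,0,0],"dr": [0,0,0]},{"xyz": [0,0,0],"dr": [0,0,0]}])

```text
time_s: 6.6
eef_pos: [0.5552, -0.0181, 0.1965]
orientation: [1.0, 0.019, 0.001, 0.0]
force: [-0.8, 0.6, -5.1]
finger_gap: 0.023
finger_force: 99.9
```

Request:
drive_tool(rows=[{"xyz": [-0.002,-0.002,-0.01],"dr": [0,0,0]},{"xyz": [0,0,-0.01],"dr": [0,0,0]},{"xyz": [0,0,-0.005],"dr": [0,0,0]},{"xyz": [0,0,0],"dr": [0,0,0]},{"xyz": [0,0,0],"dr": [0,0,0]},{"xyz": [0,0,0],"dr": [0,0,0]}])

```text
time_s: 7.2
eef_pos: [0.5528, -0.0204, 0.1707]
orientation: [1.0, 0.018, 0.0, 0.0]
force: [0.0, 0.4, -6.2]
finger_gap: 0.0227
finger_force: 99.8
```

Request:
drive_tool(rows=[{"xyz": [0,0,-0.001],"dr": [0,0,0]},{"xyz": [0,0,-0.001],"dr": [0,0,0]},{"xyz": [0,0,0],"dr": [0,0,0]},{"xyz": [0,0,0],"dr": [0,0,0]}])

```text
time_s: 7.6
eef_pos: [0.5525, -0.0204, 0.1683]
orientation: [1.0, 0.018, 0.0, -0.0]
force: [0.3, 0.7, -5.0]
finger_gap: 0.0231
finger_force: 99.8
```

Request:
drive_tool(rows=[{"xyz": [0,0,-0.001],"dr": [0,0,0]},{"xyz": [0,0,-0.001],"dr": [0,0,0]},{"xyz": [0,0,-0.001],"dr": [0,0,0]},{"xyz": [0,0,0],"dr": [0,0,0]}])

```text
time_s: 8.0
eef_pos: [0.5523, -0.0204, 0.165]
orientation: [1.0, 0.018, -0.0, -0.0]
force: [0.2, 1.2, -5.7]
finger_gap: 0.023
finger_force: 99.8
```

Request:
drive_tool(rows=[{"xyz": [0,0,-0.001],"dr": [0,0,0]},{"xyz": [0,0,-0.001],"dr": [0,0,0]},{"xyz": [0,0,0],"dr": [0,0,0]}])

```text
time_s: 8.3
eef_pos: [0.5525, -0.0204, 0.1633]
orientation: [1.0, 0.018, 0.0, 0.0]
force: [-0.0, 0.1, -5.4]
finger_gap: 0.0228
finger_force: 100.0
```

Request:
drive_tool(rows=[{"xyz": [0,0,-0.001],"dr": [0,0,0]},{"xyz": [0,0,-0.001],"dr": [0,0,0]}])

```text
time_s: 8.5
eef_pos: [0.5531, -0.0204, 0.1625]
orientation: [1.0, 0.018, 0.001, 0.0]
force: [-2.6, 1.6, 5.2]
finger_gap: 0.0226
finger_force: 101.1
```

Request:
drive_tool(rows=[{"xyz": [0,0,-0.001],"dr": [0,0,0]},{"xyz": [0,0,0],"dr": [0,0,0]}])

```text
time_s: 8.7
eef_pos: [0.5529, -0.0205, 0.1612]
orientation: [1.0, 0.018, 0.001, 0.0]
force: [-2.2, 0.2, 3.8]
finger_gap: 0.0229
finger_force: 101.0
```

Request:
drive_tool(rows=[{"xyz": [0,0,-0.001],"dr": [0,0,0]},{"xyz": [0,0,-0.001],"dr": [0,0,0]},{"xyz": [0,0,0],"dr": [0,0,0]}])

```text
time_s: 9.0
eef_pos: [0.5529, -0.0205, 0.1588]
orientation: [1.0, 0.018, 0.001, 0.0]
force: [-1.8, -0.1, 4.7]
finger_gap: 0.0224
finger_force: 101.2
```

Request:
drive_tool(rows=[{"xyz": [0,0,-0.0005],"dr": [0,0,0]},{"xyz": [0,0,0],"dr": [0,0,0]},{"xyz": [0,0,0],"dr": [0,0,0]}])

```text
time_s: 9.3
eef_pos: [0.5531, -0.0205, 0.1588]
orientation: [1.0, 0.018, 0.001, 0.0]
force: [-2.8, 0.3, 8.3]
finger_gap: 0.0227
finger_force: 101.5
```

Request:
drive_tool(rows=[{"xyz": [7e-05,-0.002,7e-05],"dr": [0,0,0]},{"xyz": [7e-05,-0.002,7e-05],"dr": [0,0,0]},{"xyz": [7e-05,-0.002,7e-05],"dr": [0,0,0]},{"xyz": [7e-05,-0.002,7e-05],"dr": [0,0,0]},{"xyz": [7e-05,-0.002,7e-05],"dr": [0,0,0]},{"xyz": [7e-05,-0.002,7e-05],"dr": [0,0,0]},{"xyz": [7e-05,-0.002,7e-05],"dr": [0,0,0]},{"xyz": [7e-05,-0.002,7e-05],"dr": [0,0,0]}])

```text
time_s: 10.1
eef_pos: [0.5536, -0.0364, 0.1593]
orientation: [1.0, 0.018, 0.001, 0.0]
force: [-2.7, 1.3, 7.6]
finger_gap: 0.0229
finger_force: 101.5
```

Request:
drive_tool(rows=[{"xyz": [7e-05,-0.002,7e-05],"dr": [0,0,0]},{"xyz": [7e-05,-0.002,7e-05],"dr": [0,0,0]},{"xyz": [7e-05,-0.002,7e-05],"dr": [0,0,0]},{"xyz": [7e-05,-0.002,7e-05],"dr": [0,0,0]},{"xyz": [7e-05,-0.002,7e-05],"dr": [0,0,0]},{"xyz": [7e-05,-0.002,7e-05],"dr": [0,0,0]}])

```text
time_s: 10.7
eef_pos: [0.554, -0.0466, 0.1597]
orientation: [1.0, 0.019, 0.001, -0.002]
force: [-2.9, 8.0, 7.9]
finger_gap: 0.0227
finger_force: 101.6
```

Request:
drive_tool(rows=[{"xyz": [7e-05,-0.002,7e-05],"dr": [0,0,0]},{"xyz": [7e-05,-0.002,7e-05],"dr": [0,0,0]},{"xyz": [7e-05,-0.002,7e-05],"dr": [0,0,0]}])

```text
time_s: 11.0
eef_pos: [0.5542, -0.0537, 0.16]
orientation: [1.0, 0.019, 0.001, -0.001]
force: [-1.6, 1.4, 6.9]
finger_gap: 0.0232
finger_force: 101.5
```

Request:
drive_tool(rows=[{"xyz": [7e-05,-0.002,7e-05],"dr": [0,0,0]},{"xyz": [7e-05,-0.002,7e-05],"dr": [0,0,0]},{"xyz": [7e-05,-0.002,7e-05],"dr": [0,0,0]}])

```text
time_s: 11.3
eef_pos: [0.5544, -0.0604, 0.1601]
orientation: [1.0, 0.018, 0.001, 0.0]
force: [-2.7, 0.5, 7.8]
finger_gap: 0.0226
finger_force: 101.4
```

Request:
drive_tool(rows=[{"xyz": [7e-05,-0.002,6.5e-05],"dr": [0,0,0]},{"xyz": [7e-05,-0.002,6.5e-05],"dr": [0,0,0]},{"xyz": [7e-05,-0.002,6.5e-05],"dr": [0,0,0]},{"xyz": [7e-05,-0.002,6.5e-05],"dr": [0,0,0]},{"xyz": [7e-05,-0.002,6.5e-05],"dr": [0,0,0]},{"xyz": [7e-05,-0.002,6.5e-05],"dr": [0,0,0]},{"xyz": [7e-05,-0.002,6.5e-05],"dr": [0,0,0]},{"xyz": [7e-05,-0.002,6.5e-05],"dr": [0,0,0]},{"xyz": [7e-05,-0.002,6.5e-05],"dr": [0,0,0]},{"xyz": [7e-05,-0.002,6.5e-05],"dr": [0,0,0]}])

```text
time_s: 12.3
eef_pos: [0.5552, -0.0805, 0.1608]
orientation: [1.0, 0.019, 0.001, 0.0]
force: [-2.2, 0.7, 8.0]
finger_gap: 0.0226
finger_force: 101.4
```

Request:
drive_tool(rows=[{"xyz": [7e-05,-0.002,6.5e-05],"dr": [0,0,0]},{"xyz": [7e-05,-0.002,6.5e-05],"dr": [0,0,0]},{"xyz": [7e-05,-0.002,6.5e-05],"dr": [0,0,0]},{"xyz": [7e-05,-0.002,6.5e-05],"dr": [0,0,0]},{"xyz": [7e-05,-0.002,6.5e-05],"dr": [0,0,0]},{"xyz": [7e-05,-0.002,6.5e-05],"dr": [0,0,0]}])

```text
time_s: 12.9
eef_pos: [0.5556, -0.0926, 0.1612]
orientation: [1.0, 0.018, 0.001, 0.0]
force: [-2.4, 0.7, 6.4]
finger_gap: 0.0227
finger_force: 101.4
```

Request:
drive_tool(rows=[{"xyz": [7e-05,-0.002,0],"dr": [0,0,0]},{"xyz": [7e-05,-0.002,6.5e-05],"dr": [0,0,0]},{"xyz": [7e-05,-0.002,6.5e-05],"dr": [0,0,0]},{"xyz": [7e-05,-0.002,6.5e-05],"dr": [0,0,0]},{"xyz": [7e-05,-0.002,6.5e-05],"dr": [0,0,0]},{"xyz": [7e-05,-0.002,6.5e-05],"dr": [0,0,0]},{"xyz": [7e-05,-0.002,6.5e-05],"dr": [0,0,0]},{"xyz": [7e-05,-0.002,6.5e-05],"dr": [0,0,0]},{"xyz": [7e-05,-0.002,6.5e-05],"dr": [0,0,0]},{"xyz": [7e-05,-0.002,6.5e-05],"dr": [0,0,0]}])

```text
time_s: 13.9
eef_pos: [0.5564, -0.1126, 0.1619]
orientation: [1.0, 0.019, 0.001, 0.0]
force: [-2.2, 0.6, 7.8]
finger_gap: 0.0228
finger_force: 101.4
```

Request:
drive_tool(rows=[{"xyz": [7e-05,-0.002,6.5e-05],"dr": [0,0,0]},{"xyz": [7e-05,-0.002,6.5e-05],"dr": [0,0,0]},{"xyz": [7e-05,-0.002,6.5e-05],"dr": [0,0,0]},{"xyz": [7e-05,-0.002,6.5e-05],"dr": [0,0,0]},{"xyz": [7e-05,-0.002,6.5e-05],"dr": [0,0,0]},{"xyz": [7e-05,-0.002,6.5e-05],"dr": [0,0,0]},{"xyz": [7e-05,-0.002,6.5e-05],"dr": [0,0,0]},{"xyz": [7e-05,-0.002,6.5e-05],"dr": [0,0,0]},{"xyz": [7e-05,-0.002,6.5e-05],"dr": [0,0,0]},{"xyz": [7e-05,-0.002,6.5e-05],"dr": [0,0,0]}])

```text
time_s: 14.9
eef_pos: [0.5571, -0.1326, 0.1626]
orientation: [1.0, 0.019, 0.001, 0.0]
force: [-1.2, 1.0, 7.4]
finger_gap: 0.0227
finger_force: 101.5
```

Request:
drive_tool(rows=[{"xyz": [7e-05,-0.002,3e-05],"dr": [0,0,0]},{"xyz": [7e-05,-0.002,6.5e-05],"dr": [0,0,0]},{"xyz": [7e-05,-0.002,6.5e-05],"dr": [0,0,0]},{"xyz": [7e-05,-0.002,6.5e-05],"dr": [0,0,0]},{"xyz": [7e-05,-0.002,6.5e-05],"dr": [0,0,0]},{"xyz": [7e-05,-0.002,6.5e-05],"dr": [0,0,0]},{"xyz": [7e-05,-0.002,6.5e-05],"dr": [0,0,0]},{"xyz": [7e-05,-0.002,6.5e-05],"dr": [0,0,0]},{"xyz": [7e-05,-0.002,6.5e-05],"dr": [0,0,0]},{"xyz": [7e-05,-0.002,6.5e-05],"dr": [0,0,0]},{"xyz": [7e-05,-0.002,6.5e-05],"dr": [0,0,0]},{"xyz": [7e-05,-0.002,6.5e-05],"dr": [0,0,0]},{"xyz": [7e-05,-0.002,6.5e-05],"dr": [0,0,0]},{"xyz": [7e-05,-0.002,6.5e-05],"dr": [0,0,0]}])

```text
time_s: 16.3
eef_pos: [0.5581, -0.1606, 0.1635]
orientation: [1.0, 0.018, 0.001, 0.0]
force: [-0.8, 0.9, 6.3]
finger_gap: 0.0227
finger_force: 101.4
```

Request:
drive_tool(rows=[{"xyz": [7e-05,-0.002,6.5e-05],"dr": [0,0,0]},{"xyz": [7e-05,-0.002,6.5e-05],"dr": [0,0,0]},{"xyz": [7e-05,-0.002,6.5e-05],"dr": [0,0,0]},{"xyz": [7e-05,-0.002,6.5e-05],"dr": [0,0,0]},{"xyz": [7e-05,-0.002,6.5e-05],"dr": [0,0,0]},{"xyz": [7e-05,-0.002,6.5e-05],"dr": [0,0,0]},{"xyz": [7e-05,-0.002,6.5e-05],"dr": [0,0,0]},{"xyz": [7e-05,-0.002,6.5e-05],"dr": [0,0,0]},{"xyz": [7e-05,-0.002,6.5e-05],"dr": [0,0,0]},{"xyz": [7e-05,-0.002,6.5e-05],"dr": [0,0,0]}])

```text
time_s: 17.3
eef_pos: [0.5589, -0.1807, 0.1642]
orientation: [1.0, 0.019, 0.001, 0.0]
force: [-2.5, 1.2, 7.6]
finger_gap: 0.0227
finger_force: 101.5
```

Request:
drive_tool(rows=[{"xyz": [7e-05,-0.002,0],"dr": [0,0,0]},{"xyz": [7e-05,-0.002,6.5e-05],"dr": [0,0,0]},{"xyz": [7e-05,-0.002,6.5e-05],"dr": [0,0,0]},{"xyz": [7e-05,-0.002,6.5e-05],"dr": [0,0,0]},{"xyz": [7e-05,-0.002,6.5e-05],"dr": [0,0,0]},{"xyz": [7e-05,-0.002,6.5e-05],"dr": [0,0,0]},{"xyz": [7e-05,-0.002,6.5e-05],"dr": [0,0,0]},{"xyz": [7e-05,-0.002,6.5e-05],"dr": [0,0,0]},{"xyz": [7e-05,-0.002,6.5e-05],"dr": [0,0,0]},{"xyz": [7e-05,-0.002,6.5e-05],"dr": [0,0,0]},{"xyz": [7e-05,-0.002,6.5e-05],"dr": [0,0,0]},{"xyz": [7e-05,-0.002,6.5e-05],"dr": [0,0,0]},{"xyz": [7e-05,-0.002,6.5e-05],"dr": [0,0,0]},{"xyz": [7e-05,-0.002,6.5e-05],"dr": [0,0,0]}])

```text
time_s: 18.7
eef_pos: [0.5599, -0.2087, 0.1651]
orientation: [1.0, 0.019, 0.001, 0.0]
force: [-1.8, 0.0, 7.7]
finger_gap: 0.0227
finger_force: 101.5
```

Request:
drive_tool(rows=[{"xyz": [7e-05,-0.002,6.5e-05],"dr": [0,0,0]},{"xyz": [7e-05,-0.002,6.5e-05],"dr": [0,0,0]},{"xyz": [7e-05,-0.002,6.5e-05],"dr": [0,0,0]},{"xyz": [7e-05,-0.002,6.5e-05],"dr": [0,0,0]},{"xyz": [7e-05,-0.002,6.5e-05],"dr": [0,0,0]},{"xyz": [7e-05,-0.002,6.5e-05],"dr": [0,0,0]},{"xyz": [7e-05,-0.002,6.5e-05],"dr": [0,0,0]},{"xyz": [7e-05,-0.002,6.5e-05],"dr": [0,0,0]},{"xyz": [7e-05,-0.002,6.5e-05],"dr": [0,0,0]},{"xyz": [7e-05,-0.002,6.5e-05],"dr": [0,0,0]}])

```text
time_s: 19.7
eef_pos: [0.5606, -0.2288, 0.1658]
orientation: [1.0, 0.018, 0.001, 0.001]
force: [-1.0, 1.5, 7.2]
finger_gap: 0.023
finger_force: 101.5
```

Request:
drive_tool(rows=[{"xyz": [7e-05,-0.002,2e-05],"dr": [0,0,0]},{"xyz": [7e-05,-0.002,6.5e-05],"dr": [0,0,0]},{"xyz": [7e-05,-0.002,6.5e-05],"dr": [0,0,0]},{"xyz": [7e-05,-0.002,6.5e-05],"dr": [0,0,0]},{"xyz": [7e-05,-0.002,6.5e-05],"dr": [0,0,0]},{"xyz": [7e-05,-0.002,6.5e-05],"dr": [0,0,0]},{"xyz": [7e-05,-0.002,6.5e-05],"dr": [0,0,0]},{"xyz": [7e-05,-0.002,6.5e-05],"dr": [0,0,0]},{"xyz": [7e-05,-0.002,6.5e-05],"dr": [0,0,0]},{"xyz": [7e-05,-0.002,6.5e-05],"dr": [0,0,0]},{"xyz": [7e-05,-0.002,6.5e-05],"dr": [0,0,0]},{"xyz": [7e-05,-0.002,6.5e-05],"dr": [0,0,0]},{"xyz": [7e-05,-0.002,6.5e-05],"dr": [0,0,0]},{"xyz": [7e-05,-0.002,6.5e-05],"dr": [0,0,0]}])

```text
time_s: 21.1
eef_pos: [0.5617, -0.2566, 0.1667]
orientation: [1.0, 0.019, 0.001, 0.0]
force: [-1.1, 1.0, 7.3]
finger_gap: 0.023
finger_force: 101.5
```

Request:
drive_tool(rows=[{"xyz": [7e-05,-0.002,6.5e-05],"dr": [0,0,0]},{"xyz": [7e-05,-0.002,6.5e-05],"dr": [0,0,0]},{"xyz": [7e-05,-0.002,6.5e-05],"dr": [0,0,0]},{"xyz": [7e-05,-0.002,6.5e-05],"dr": [0,0,0]},{"xyz": [7e-05,-0.002,6.5e-05],"dr": [0,0,0]},{"xyz": [7e-05,-0.002,6.5e-05],"dr": [0,0,0]},{"xyz": [7e-05,-0.002,6.5e-05],"dr": [0,0,0]},{"xyz": [7e-05,-0.002,6.5e-05],"dr": [0,0,0]},{"xyz": [7e-05,-0.002,6.5e-05],"dr": [0,0,0]},{"xyz": [7e-05,-0.002,6.5e-05],"dr": [0,0,0]},{"xyz": [7e-05,-0.002,6.5e-05],"dr": [0,0,0]},{"xyz": [7e-05,-0.002,6.5e-05],"dr": [0,0,0]},{"xyz": [7e-05,-0.002,6.5e-05],"dr": [0,0,0]},{"xyz": [7e-05,-0.002,6.5e-05],"dr": [0,0,0]},{"xyz": [7e-05,-0.002,6.5e-05],"dr": [0,0,0]},{"xyz": [0,0,0],"dr": [0,0,0]},{"xyz": [0,0,0],"dr": [0,0,0]}])

```text
time_s: 22.8
eef_pos: [0.5627, -0.2871, 0.1678]
orientation: [1.0, 0.018, 0.001, 0.001]
force: [-0.5, -0.1, 7.3]
finger_gap: 0.0226
finger_force: 101.5
```

Request:
drive_tool(rows=[{"xyz": [0,0,0.01],"dr": [0,0,0]},{"xyz": [0,0,0.03],"dr": [0,0,0]},{"xyz": [0,0,0.04],"dr": [0,0,0]},{"xyz": [-0.0022,0.0378,0],"dr": [0,0,0]},{"xyz": [-0.0022,0.0378,0],"dr": [0,0,0]},{"xyz": [-0.0022,0.0378,0],"dr": [0,0,0]},{"xyz": [-0.0022,0.0378,0],"dr": [0,0,0]},{"xyz": [-0.0022,0.0378,0],"dr": [0,0,0]},{"xyz": [-0.0022,0.0378,0],"dr": [0,0,0]},{"xyz": [-0.0022,0.0378,0],"dr": [0,0,0]},{"xyz": [-0.0022,0.0378,0],"dr": [0,0,0]},{"xyz": [-0.0022,0.0378,0],"dr": [0,0,0]},{"xyz": [-0.0022,0.0378,0],"dr": [0,0,0]},{"xyz": [-0.0022,0.0378,0],"dr": [0,0,0]},{"xyz": [-0.0022,0.0378,0],"dr": [0,0,0]},{"xyz": [-0.0022,0.0378,0],"dr": [0,0,0]},{"xyz": [-0.0022,0.0378,0],"dr": [0,0,0]},{"xyz": [-0.0022,0.0378,0],"dr": [0,0,0]},{"xyz": [-0.0022,0.0378,0],"dr": [0,0,0]}])

```text
time_s: 24.7
eef_pos: [0.5257, 0.3197, 0.2452]
orientation: [1.0, 0.018, -0.001, 0.0]
force: [1.1, -0.2, -5.4]
finger_gap: 0.0229
finger_force: 100.0
```

Request:
drive_tool(rows=[{"xyz": [0,0,0],"dr": [0,0,0]},{"xyz": [0,0,0],"dr": [0,0,0]},{"xyz": [0,0,0],"dr": [0,0,0]}])

```text
time_s: 25.0
eef_pos: [0.5264, 0.3176, 0.2455]
orientation: [1.0, 0.018, -0.001, 0.001]
force: [0.7, -0.2, -5.0]
finger_gap: 0.0228
finger_force: 100.4
```

Run:
```python
from h import *
s=env.get_state();print(s['eef_pos'],s['orientation'])
cp=lambda y:.5525-.0357*y
old=cloud('side',np.load('last_side.npz')['d'])
p,d=snap('side');X=cloud('side',d);p2,d2=snap('scene');Y=cloud('scene',d2)
for i,c in enumerate([-.033,-.083,-.133,-.183,-.233,-.283]):
    o=[]
    for Z in(X,Y):
        k=(abs(Z[...,1]-c)<.015)&(abs(Z[...,0]-cp(c))<.04)&(Z[...,2]<.11)&(Z[...,2]>.05);o+=[k.sum(),np.median(Z[k][:,2])*1000]
    print(i+1,np.round(o,1))
cv2.imwrite('pics/s3.png',cv2.resize(p[90:330,170:330,::-1],None,fx=2.5,fy=2.5,interpolation=2))
```

```text
[0.52636408 0.31759732 0.24546418] [ 9.99833489e-01  1.82261588e-02 -6.86768699e-04  5.73772259e-04]
1 [ 79.   77.5 117.   77.2]
2 [ 76.   79.3 107.   79.1]
3 [  0.    nan 106.   80.4]
4 [ 0.   nan 96.  82.2]
5 [ 0.   nan 91.  84.2]
6 [ 0.   nan 90.  85.5]
  return _methods._mean(a, axis=axis, dtype=dtype,
  ret = ret.dtype.type(ret / rcount)
```

View pics/s3.png

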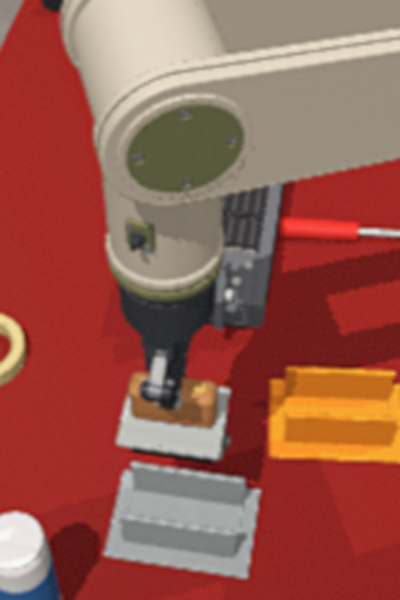

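The panels now lie on one straight slope, each about 4.4 mm lower than before. The roller is still level above the grey stand, at crop (180,510). Lower it in.

Request:
drive_tool(rows=[{"xyz": [0,-0.0003,-0.03],"dr": [0,0,0]},{"xyz": [0,0,-0.03],"dr": [0,0,0]},{"xyz": [0,0,-0.03],"dr": [0,0,0]},{"xyz": [0,0,-0.01],"dr": [0,0,0]},{"xyz": [0,0,-0.01],"dr": [0,0,0]},{"xyz": [0,0,0],"dr": [0,0,0]},{"xyz": [0,0,0],"dr": [0,0,0]}])

```text
time_s: 25.8
eef_pos: [0.5275, 0.3184, 0.138]
orientation: [1.0, 0.018, 0.001, -0.0]
force: [0.2, -0.1, -5.9]
finger_gap: 0.0228
finger_force: 100.4
```

Request:
drive_tool(rows=[{"xyz": [0,0,-0.01],"dr": [0,0,0]},{"xyz": [0,0,-0.01],"dr": [0,0,0]},{"xyz": [0,0,-0.01],"dr": [0,0,0]},{"xyz": [0,0,-0.008],"dr": [0,0,0]},{"xyz": [0,0,0],"dr": [0,0,0]},{"xyz": [0,0,0],"dr": [0,0,0]}])

```text
time_s: 26.4
eef_pos: [0.5263, 0.318, 0.0978]
orientation: [1.0, 0.018, -0.0, 0.0]
force: [0.2, -0.1, -5.7]
finger_gap: 0.0229
finger_force: 100.3
```

Request:
drive_tool(rows=[{"xyz": [-0.003,-0.0002,0],"dr": [0,0,0]},{"xyz": [-0.002,-0.0002,-0.003],"dr": [0,0,0]},{"xyz": [0,0,-0.003],"dr": [0,0,0]},{"xyz": [0,0,-0.001],"dr": [0,0,0]},{"xyz": [0,0,0],"dr": [0,0,0]}])

```text
time_s: 26.9
eef_pos: [0.5214, 0.3176, 0.091]
orientation: [1.0, 0.018, -0.0, 0.0]
force: [-0.3, -0.4, -5.6]
finger_gap: 0.0226
finger_force: 100.5
```

Request:
drive_tool(rows=[{"xyz": [0,0,-0.001],"dr": [0,0,0]},{"xyz": [0,0,-0.001],"dr": [0,0,0]},{"xyz": [0,0,0],"dr": [0,0,0]}])

```text
time_s: 27.2
eef_pos: [0.5216, 0.3176, 0.0892]
orientation: [1.0, 0.018, -0.0, 0.0]
force: [-0.1, 0.3, -6.0]
finger_gap: 0.0226
finger_force: 100.4
```

Request:
drive_tool(rows=[{"xyz": [0,0,-0.0008],"dr": [0,0,0]},{"xyz": [0,0,0],"dr": [0,0,0]},{"xyz": [0,0,0],"dr": [0,0,0]}])

```text
time_s: 27.5
eef_pos: [0.5216, 0.3177, 0.0885]
orientation: [1.0, 0.018, -0.0, 0.0]
force: [-0.1, -0.3, -5.1]
finger_gap: 0.0225
finger_force: 100.4
```

Request:
drive_tool(rows=[{"xyz": [0,0,-0.0005],"dr": [0,0,0]},{"xyz": [0,0,0],"dr": [0,0,0]}])

```text
time_s: 27.7
eef_pos: [0.5217, 0.3177, 0.0885]
orientation: [1.0, 0.018, 0.0, -0.0]
force: [-1.9, -1.8, -1.2]
finger_gap: 0.0226
finger_force: 100.9
```

Seated. Open the fingers and back off straight up.

Request:
drive_tool(rows=[{"xyz": [0,0,-0.0003],"dr": [0,0,0]},{"xyz": [0,0,0],"dr": [0,0,0]},{"xyz": [0,0,0],"dr": [0,0,0]},{"xyz": [0,0,0],"dr": [0,0,0]},{"xyz": [0,0,0],"dr": [0,0,0]},{"xyz": [0,0,0],"dr": [0,0,0]},{"xyz": [0,0,0],"dr": [0,0,0]},{"xyz": [0,0,0],"dr": [0,0,0]}], fingers=100)

```text
time_s: 28.5
eef_pos: [0.5216, 0.3177, 0.0877]
orientation: [1.0, 0.018, -0.0, -0.0]
force: [0.1, -0.2, -0.2]
finger_gap: 0.0853
finger_force: 0.0
```

Request:
drive_tool(rows=[{"xyz": [0,0,0.01],"dr": [0,0,0]},{"xyz": [0,0,0.03],"dr": [0,0,0]},{"xyz": [0,0,0.04],"dr": [0,0,0]},{"xyz": [0,0,0.04],"dr": [0,0,0]},{"xyz": [0,0,0.04],"dr": [0,0,0]},{"xyz": [0,0,0],"dr": [0,0,0]},{"xyz": [0,0,0],"dr": [0,0,0]},{"xyz": [0,0,0],"dr": [0,0,0]}])

```text
time_s: 29.3
eef_pos: [0.5211, 0.3174, 0.2468]
orientation: [1.0, 0.018, -0.001, 0.0]
force: [-0.5, 0.2, 0.3]
finger_gap: 0.0854
finger_force: 0.0
```

```bash
python3 w.py w2.png
```

```text
[0.52111362 0.31740493 0.24681154] [ 9.99831269e-01  1.83539212e-02 -6.76052302e-04  3.31301823e-04] [ 0.463  0.148  1.41  -0.     1.585  1.997] [ 0.06542594 -0.00067453 -0.15859197]
grip 1565 ((521.4411010742188, 317.6498718261719), (75.44661712646484, 24.865127563476562), 2.464212656021118) 0.11220264159693608
plate 2921 ((520.5338134765625, 317.69464111328125), (92.37743377685547, 71.87776947021484), 1.7210311889648438) 0.0629823832767398
wall 3155 ((518.8261108398438, 317.40447998046875), (119.35051727294922, 71.58515930175781), 1.207970142364502) 0.06290099388948736
```

View pics/w2.png

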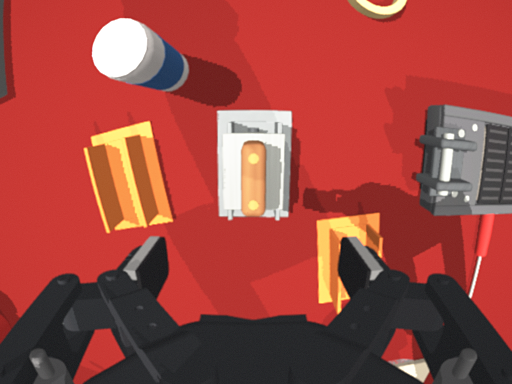

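The roller sits level in its grey stand at (253,178), with the same heights as at the start and the bystanders untouched.

```bash
python3 -c "
from station import env
print(env.job_done())"
```

```text
the job is handed in; nothing more can be done
None
```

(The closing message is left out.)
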